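# Roll down the cap strip on a deep-well block

### The arm

A 6-joint arm with a two-finger parallel gripper is mounted at the origin on the work surface. World frame = base frame: x ahead of the robot, y to its left, z up, the work surface at z = 0. Lengths are in m, angles in rad, forces in N, time in s.
With the tool pointing down it reaches from about 0.275 to 0.85 m from the base axis. Payload 5.2 kg.
Tool frame: the origin (TCP) lies at the very end of the fingers, on their centre line; the grasp point (between the pads) lies ctrl.grip_depth behind it (ctrl.grip_depth is the distance from the TCP to the grasp point, in m); z points along the fingers, y is the direction in which the jaws open and shut (so a half turn about z gives the same grasp; the last joint's range is limited). The gripper opens to 85 mm and grips with 20 to 120 N. Pads are 22 mm wide; open, the fingers measure 114 mm over their backs; the gripper's body (76 mm by 85 mm) begins 54 mm behind the grasp point. The pads swing forward as they close: fully open they stand 13 mm farther back than shut.
Start: joints at [1.07, 0.259, 1.535, -0, 1.348, -0.203], TCP at [0.161, 0.526, 0.231] pointing down, gripper open.
Joint ranges: [-3.14, 3.14], [-0.91, 2.08], [0.19, 2.58], [-1.22, 4.36], [0.22, 2.71], [-3.12, 3.12]. Speed limits (rad/s): [2.57, 2.57, 3.14, 3.14, 3.14, 3.14].

### API

Orientations are given as [roll, pitch, yaw] about the fixed x, y, z axes, in that order (R = Rz(yaw) Ry(pitch) Rx(roll)).
In Python, from bench import sensors, imaging, ctrl gives the robot as it stands.
- The arm moves only by the shell command python3 -m handwheel 'ROWS' [OPENING] [FORCE]. ROWS is JSON, a list of rows, each a list of 6 numbers: the shift along the tool's x, y, z in units of 0.03 m (1.0 is 0.03 m), then the turn, a rotation vector about the tool's x, y, z in units of 6 degrees (1.0 is 6 degrees). A call has 1 to 8 rows; each row shifts and turns the commanded pose from where the row before left it, along the tool's axes as they then stand; what a row does not reach is not made up. A row lasts 1/12 s, in which the tool goes at most 41.7 mm and 7.16 degrees, less where a joint would pass 70% of its speed; a pose out of reach is approached as far as the arm can. A call with a number of a shift or a turn outside -1 to 1 is refused whole. A call with a gripper value outside its range is refused whole. OPENING is the opening, from 0 (shut) to 1 (fully open), set as the call begins (- or left out, the last holds). The fingers move at their own pace and stop on an object; FORCE is the grip in N (left out, the last holds). Time passes only in rows, so rows that do not move let the fingers close. It gives the time, the measured TCP pose, the force and the opening at its end, in the units of the state.
- sensors.sense(): the state, without advancing time (a new reading comes with each control period).
- imaging.grab_frame(name): name is "scene" or "top"; returns a dict with "color" (420x560x3 uint8, red, green, blue), "range_z" (420x560 float32, m along the optical axis (not along the pixel's ray), 0 where there is no reading), "mtx" (3x3 intrinsics, pixels), "xyz" and "rotation" of the camera in the world. Camera axes: x right, y up, looking along -z (the intrinsics and any distortion apply to the point x, -y, -z); pixel columns grow to the right and rows downward; lengths in m; the calibration is good to about 2 mm. A picture is of the moment at which its call begins.
- ctrl.hand_in(): hands the job in, once; it reports no verdict.
The state is a dict: "t": time; "joints": joint angles; "qvel": joint speeds; "joint_torque": joint torques, N m; "eef_pos": TCP position; "tool_rot": TCP orientation; "contact_force": force on the tool from outside, world axes, zero at the start; "wrist_torque": the same for the moment, N m; "gripper_width": finger opening in m.
Only numpy, scipy, OpenCV 4.12 (cv2) and the standard library are available. Lean on these libraries where they do the work, as an engineer would, in place of code of your own. Each camera call takes 0.05 s, during which the arm holds its last target.

### The job

Take the hand roller out of its stand and roll it firmly along the purple cap strip at the edge of the white deep-well block until all six caps are fully home. Use only the roller on the block, never your fingers, and press no harder than 22 N or it cracks; a cap needs about 11 N to go down. Then set the roller back upright in its stand and leave the other things on the bench where they are.

Things in the scene. Friction and masses are not known exactly. Their poses are not given: they have to be found in the camera images.
- nest: fixed plate nest: grey base 120 (its x) x 150 (its y) x 18 mm, origin at the centre of its underside on the table, z up. On it, on levelling screws, an aluminium carrier with a white deep-well block 86 x 128 mm. The height and level of the carrier were left as the last user set them and are not measured. The block cannot shift; it or the caps crack if the roller bears on them with over 22 N
- strip_mid (a point): point of the nest at x -27, y 0, z 89 mm (nest frame): middle of the purple sealing strip, six caps in a row along the nest's y, each 20 (x) x 17 mm (y), pitch 18 mm, with 4 mm to go down. z is nominal: the top of a seated cap truly lies 73 to 105 mm above the table, and the strip may rise or fall by up to 3 mm from end to end
- roller: sprung hand roller, 0.22 to 0.36 kg, standing in its stand. Origin at the centre of the underside of its black guard plate, z up. Guard 56 (x) x 76 (y) x 6 mm; above it an orange grip 26 x 26 mm from z 6 to 62 mm, to be held from above, fingertips just above the guard. The wheel is below the guard
- wheel_foot (a point): lowest point of the roller's unloaded wheel, 50 mm below the roller's origin (this point is fixed to the handle). Black rubber wheel, radius 18 mm, 26 mm wide, axle along the roller's x, rolls along its y. Pressed, it springs up towards the handle: 4 N to start, then 2 N per mm, 12 mm of travel
- wheel (a joint): angle of the roller's wheel about its axle, rad, 0 at the start, either sign as it rolls
- stand: fixed aluminium roller stand 90 x 120 mm, origin at the centre of its underside, z up. The guard's ends (roller +y and -y) rest on two ledges 62 mm above the table inside lips 5 mm high, with about 4 mm of play each way in x and 9 mm in y. In place, the roller's origin is 62 mm above the stand's, its y along the stand's y, either way round; the wheel hangs free
- cap0 (a joint): how far the cap centred at nest y = -45 mm is pressed down, m: near 0 standing proud, 0.004 fully home. It moves down under about 11 N and stays where it is left
- cap1 (a joint): how far the cap centred at nest y = -27 mm is pressed down, m: near 0 standing proud, 0.004 fully home. It moves down under about 11 N and stays where it is left
- cap2 (a joint): how far the cap centred at nest y = -9 mm is pressed down, m: near 0 standing proud, 0.004 fully home. It moves down under about 11 N and stays where it is left
- cap3 (a joint): how far the cap centred at nest y = 9 mm is pressed down, m: near 0 standing proud, 0.004 fully home. It moves down under about 11 N and stays where it is left
- cap4 (a joint): how far the cap centred at nest y = 27 mm is pressed down, m: near 0 standing proud, 0.004 fully home. It moves down under about 11 N and stays where it is left
- cap5 (a joint): how far the cap centred at nest y = 45 mm is pressed down, m: near 0 standing proud, 0.004 fully home. It moves down under about 11 N and stays where it is left
- tip_box: bystander: purple pipette-tip box with clear lid, 85 x 120 x 77 mm; origin at the underside
- tube_rack: bystander: pink rack with small capped tubes, 58 x 170 x 43 mm; origin at the underside
- wash_bottle: bystander: white bottle with a blue cap, 60 mm wide, 150 mm high; origin at the underside
- jar: bystander: small amber jar with a blue cap, 40 mm wide, 50 mm high; origin at the underside
- microplate: bystander: flat clear 96-well plate, 86 x 128 x 14 mm; origin at the underside
- pipette: bystander: hand pipette lying flat, dark blue and white, 260 mm long, 22 mm high; origin at the underside
- marker: bystander: black marker pen with a blue cap, lying, 130 mm long, 14 mm thick; origin at the underside
Things that resemble listed ones, but are neither listed nor needed, are in the scene too. What is shaped like the roller but brown is not meant. Leave any turquoise look-alike of the stand alone.

How it is judged:
By the outcome, as a careful person would: the job done as asked, in the order asked, and still so for the second after the job is handed in, with the robot touching nothing.
It also fails if it takes over 67 s, if anything falls off the work surface, if the arm or the gripper's body presses on something with over 40 N, if the wrist force passes 120 N, or if a joint passes its speed limit or range.

## Working session

There is one attempt and no reset: what is moved stays moved. The work goes in short steps, Python scripts to look and compute and a shell command to move; the robot and the scene stay as the last step left them, time stands still between calls to the robot, and variables do not carry over. Pictures are saved under pics/ and viewed, and the job is handed in when it is done.

```bash
ls; mkdir -p pics
python3 - <<'E'
from bench import sensors, imaging, ctrl
import cv2,numpy as np
print(ctrl.grip_depth, sensors.sense())
for n in ("scene","top"):
    f=imaging.grab_frame(n); np.savez(f"{n}0.npz",**{k:np.array(v) for k,v in f.items()})
    cv2.imwrite(f"pics/{n}0.png",f["color"][:,:,::-1]); print(f["mtx"],f["xyz"],f["rotation"],f.keys())
E
```

```text
pics
0.0187 {'t': 0.0, 'joints': array([ 1.07020060e+00,  2.59366514e-01,  1.53609276e+00, -1.95919073e-07,
        1.34799676e+00, -2.02786791e-01]), 'qvel': array([ 0.00171998, -0.00085319, -0.00015267, -0.00027731,  0.00156135,
       -0.00069476]), 'joint_torque': array([ 3.56123737e-04, -4.46022713e+01, -2.90575433e+01, -3.22750407e-05,
        1.15189658e-02, -2.91187405e-05]), 'eef_pos': array([0.1610952 , 0.5253238 , 0.23045816]), 'tool_rot': array([-3.13976742e+00, -3.75096703e-04,  2.84378342e+00]), 'contact_force': array([-0.14676056,  0.24339657,  0.67742973]), 'wrist_torque': array([ 2.82934457e-02, -3.99250382e-03,  4.41781032e-05]), 'gripper_width': 0.08509540219023409}
[[444.14669751   0.         284.14829188]
 [  0.         444.14669751 204.34470234]
 [  0.           0.           1.        ]] [0.81052104 0.56661104 0.77595821] [ 0.69983947 -0.0065955   2.67536587] dict_keys(['color', 'range_z', 'mtx', 'xyz', 'rotation'])
[[535.61826499   0.         280.15712548]
 [  0.         535.61826499 207.4202899 ]
 [  0.           0.           1.        ]] [0.35901212 0.03286264 1.54292417] [ 0.13326091 -0.0031208  -1.54396075] dict_keys(['color', 'range_z', 'mtx', 'xyz', 'rotation'])
```

View pics/scene0.png

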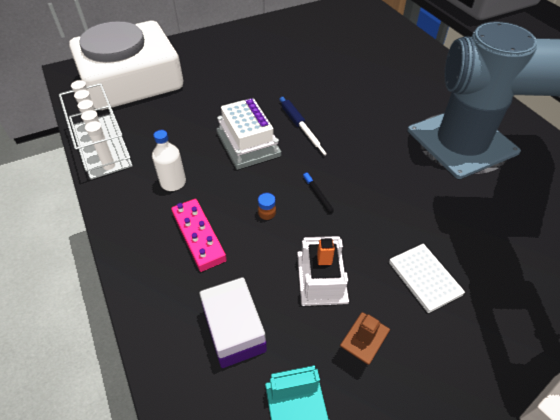

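View pics/top0.png

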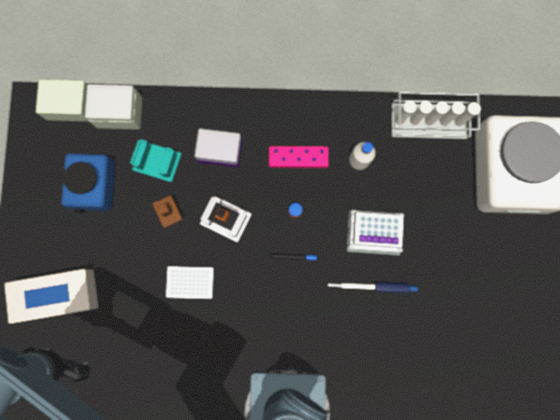

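The orange roller is in the white/aluminium stand at scene (325,255), top (224,216). The brown look-alike is at scene (366,335), top (167,211), and the turquoise stand at top (156,160); neither is meant. The nest is at scene (247,130), top (376,232), with its purple caps on the robot's side. I'll enlarge both and measure.

```bash
cat > h.py <<'E'
import numpy as np,cv2
from scipy.spatial.transform import Rotation as R
def load(n): return dict(np.load(n))
def cloud(f):
    z=f["range_z"].astype(float);K=f["mtx"];v,u=np.mgrid[0:z.shape[0],0:z.shape[1]]
    p=np.stack([(u-K[0,2])/K[0,0]*z,-(v-K[1,2])/K[1,1]*z,-z],-1)
    w=p@R.from_euler('xyz',f["rotation"]).as_matrix().T+f["xyz"]; w[z==0]=np.nan; return w
def proj(f,P):
    c=(np.atleast_2d(P)-f["xyz"])@R.from_euler('xyz',f["rotation"]).as_matrix()
    K=f["mtx"];return np.stack([K[0,2]+K[0,0]*c[:,0]/-c[:,2],K[1,2]+K[1,1]*-c[:,1]/-c[:,2]],-1)
E
python3 - <<'E'
from h import *
s=load("scene0.npz");t=load("top0.npz")
a=cv2.resize(s["color"][225:310,285:365],None,fx=5,fy=5,interpolation=2)
b=cv2.resize(s["color"][90:175,205:285],None,fx=5,fy=5,interpolation=2)
cv2.imwrite("pics/c1.png",np.hstack([a,b])[:,:,::-1])
a=cv2.resize(t["color"][190:250,190:260],None,fx=5.5,fy=5.5,interpolation=2)
b=cv2.resize(t["color"][200:260,340:410],None,fx=5.5,fy=5.5,interpolation=2)
cv2.imwrite("pics/c2.png",np.hstack([a,b])[:,:,::-1])
for n,f in (("scene",s),("top",t)):
    w=cloud(f);c=f["color"].astype(int);h=cv2.cvtColor(f["color"],cv2.COLOR_RGB2HSV).astype(int)
    print(n,"table z",np.nanmedian(w[...,2]))
    box=(slice(225,310),slice(285,365)) if n=="scene" else (slice(190,250),slice(190,260))
    m=(h[...,0]<14)&(h[...,1]>150)&(h[...,2]>110); q=w[box][m[box]]; print("orange",len(q),np.nanmin(q,0),np.nanmax(q,0))
    top=q[q[:,2]>np.nanmax(q[:,2])-.008]; print(" top",len(top),np.nanmean(top,0),np.nanmin(top,0),np.nanmax(top,0))
    box=(slice(90,175),slice(205,285)) if n=="scene" else (slice(200,260),slice(340,410))
    m=(h[...,0]>125)&(h[...,0]<165)&(h[...,1]>100); q=w[box][m[box]]; print("purple",len(q),np.nanmin(q,0),np.nanmax(q,0),np.nanmedian(q,0))
E
```

```text
scene table z -0.00020913609800232713
orange 278 [0.5219472  0.17831091 0.06685783] [0.54776334 0.20837272 0.12478714]
 top 54 [0.53671153 0.19904404 0.11963494] [0.5219472  0.17867285 0.11680847] [0.5477541  0.20798791 0.12478714]
purple 196 [ 0.41876602 -0.41113462  0.00055164] [ 0.48879257 -0.18124135  0.10010334] [ 0.47891384 -0.23306604  0.09634029]
top table z 0.0011652888163543595
orange 56 [0.51271744 0.17554544 0.06399557] [0.54271183 0.21362713 0.12792266]
 top 21 [0.52220589 0.18749904 0.12328502] [0.51371704 0.17753013 0.11996131] [0.53286744 0.204502   0.12792266]
purple 202 [ 0.46430557 -0.28418152  0.08525588] [ 0.48206717 -0.18354515  0.10580479] [ 0.47380325 -0.23565834  0.09763473]
```

View pics/c1.png

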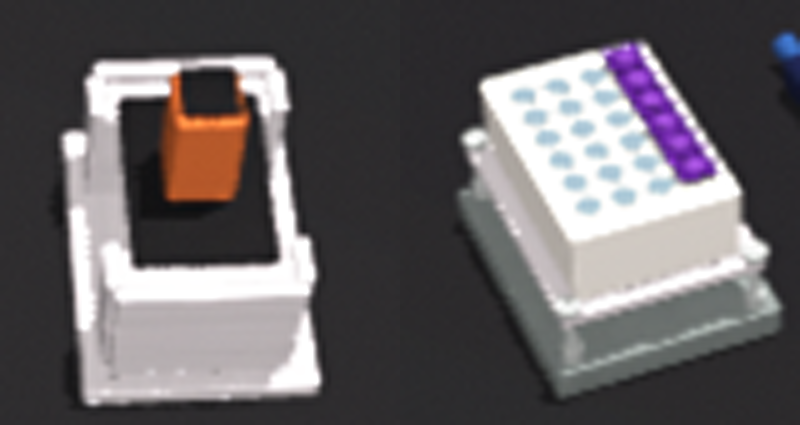

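View pics/c2.png

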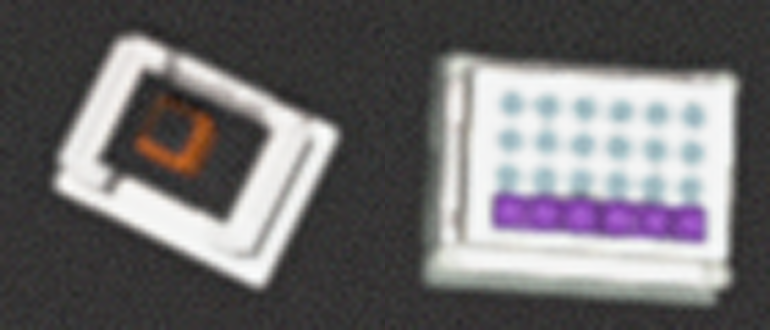

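The crop confirms: an orange grip with a black top in the white stand (left), and the purple strip on the side of the block nearest the robot (right). Next I'll fit the poses.

Run:
```python
from h import *
s=load("scene0.npz");t=load("top0.npz")
def rect(P,lab):
    if len(P)<5: print(lab,len(P));return
    r=cv2.minAreaRect((P[:,:2]*1000).astype(np.float32)); print(lab,len(P),np.round(r[0],1),np.round(r[1],1),round(r[2],1),"z",np.round(np.nanpercentile(P[:,2],[5,50,95]),4))
allc=[]
for n,f in (("scene",s),("top",t)):
    w=cloud(f);h=cv2.cvtColor(f["color"],cv2.COLOR_RGB2HSV).astype(int);P=w.reshape(-1,3);H=h.reshape(-1,3)
    near=np.hypot(P[:,0]-.53,P[:,1]-.195)<.09
    white=(H[:,1]<60)&(H[:,2]>120); blk=H[:,2]<90
    print(n)
    rect(P[near&(P[:,2]>.115)],"griptop")
    rect(P[near&(P[:,2]>.08)],"grip")
    rect(P[near&white&(P[:,2]>.004)],"stand all")
    rect(P[near&white&(P[:,2]>.004)&(P[:,2]<.02)],"stand base")
    rect(P[near&white&(P[:,2]>.058)&(P[:,2]<.08)],"stand top")
    rect(P[near&blk&(P[:,2]>.058)&(P[:,2]<.08)],"guard")
    near=np.hypot(P[:,0]-.50,P[:,1]+.235)<.12
    pur=(H[:,0]>125)&(H[:,0]<165)&(H[:,1]>100)
    m=near&pur&(P[:,2]>.08); rect(P[m],"caps")
    A=P[m]; 
    m2=near&~pur&(P[:,2]>.08); rect(P[m2],"block top")
    for nm,B in (("caps",A),("block",P[m2])):
        X=np.c_[B[:,0]-.5,B[:,1]+.235,np.ones(len(B))];k=np.ones(len(B),bool)
        for _ in range(5):
            c,*_=np.linalg.lstsq(X[k],B[k,2],rcond=None);r=B[:,2]-X@c;k=abs(r)<.004
        print(nm,"plane",c,k.sum(),r[k].std())
    m3=near&(P[:,2]>.012)&(P[:,2]<.022); rect(P[m3],"nestbase")
    rect(P[near&(P[:,2]>.006)],"nest all")
```

```text
scene
griptop 194 [532.2 193.2] [25.3 25.8] 66.4 z [0.1162 0.1227 0.125 ]
grip 361 [532.4 193.3] [25.5 26.2] 65.9 z [0.0837 0.1164 0.1246]
stand all 1912 [531.3 191.7] [120.8  90.6] 65.9 z [0.0078 0.0387 0.0676]
stand base 716 [531.3 191.7] [120.8  90.6] 65.9 z [0.0063 0.0098 0.0171]
stand top 679 [531.4 191.3] [108.   76.1] 66.0 z [0.0595 0.0647 0.0683]
guard 629 [532.8 192.8] [73.7 54.5] 65.9 z [0.0655 0.0676 0.0695]
caps 194 [ 478.8 -233.9] [104.7  17.2] 87.1 z [0.0943 0.0964 0.0985]
block top 1138 [ 504.9 -235.1] [132.8  87.2] 87.2 z [0.0839 0.0896 0.0928]
caps plane [ 0.0028984  -0.0057305   0.09642567] 194 0.001333860556885537
block plane [-0.00233818 -0.00837488  0.08973847] 1005 0.0014330222185351908
nestbase 640 [ 504.7 -234.5] [152.7 120. ] 87.6 z [0.0137 0.0176 0.0202]
nest all 2956 [ 504.8 -234.8] [153.3 120.3] 87.6 z [0.0144 0.0705 0.0958]
top
griptop 93 [528.3 190.6] [25.7 25.5] 64.5 z [0.1173 0.1236 0.1283]
grip 115 [528.1 190.2] [26.7 25.5] 64.5 z [0.0927 0.1226 0.1283]
stand all 854 [529.4 193.2] [129.2  93. ] 65.0 z [0.0065 0.0463 0.0712]
stand base 389 [529.4 193.2] [129.2  93. ] 65.0 z [0.0055 0.0108 0.0172]
stand top 393 [528.1 190. ] [106.4  75.5] 65.9 z [0.0603 0.0666 0.0723]
guard 317 [528.4 190.9] [67.7 52.9] 66.4 z [0.0641 0.0693 0.0742]
caps 202 [ 474.1 -233.9] [101.1  15.2] 87.4 z [0.0924 0.0976 0.1033]
block top 1296 [ 500.3 -236.3] [129.3  86.7] 87.6 z [0.086  0.0913 0.0976]
caps plane [-0.13358674 -0.00465996  0.09407213] 157 0.0019392732233686203
block plane [-0.0180623  -0.0079694   0.09121991] 964 0.0020851493777136647
nestbase 260 [ 478.4 -235.1] [148.8 163.8] 87.6 z [0.0132 0.018  0.0213]
nest all 2551 [ 498.4 -235.5] [232.  227.8] 77.7 z [0.0069 0.0881 0.0984]
```

```bash
cat > go.py <<'E'
import sys
from h import *
from bench import sensors
def show(tx,ty,tz,yawdeg):
    s=sensors.sense();p=s["eef_pos"];Rm=R.from_euler('xyz',s["tool_rot"])
    Rt=R.from_euler('xyz',[np.pi,0,np.radians(yawdeg)])
    rv=np.degrees((Rm.inv()*Rt).as_rotvec())/6
    d=np.array([tx,ty,tz])-p
    print("t",round(s["t"],2),"pos",np.round(p,4),"yaw",np.degrees(s["tool_rot"]).round(2),"F",s["contact_force"].round(2),"w",round(s["gripper_width"],4),"j",s["joints"].round(2))
    print("turn units",rv.round(3),"| shift units before turn",(Rm.inv().apply(d)/.03).round(3),"| after turn",(Rt.inv().apply(d)/.03).round(3))
show(*map(float,sys.argv[1:5]))
E
python3 go.py .5303 .192 .17 155.9
```

```text
t 0.1 pos [0.1611 0.5254 0.2306] yaw [-1.7991e+02 -2.0000e-02  1.6294e+02] F [ 0.04 -0.3  -0.14] w 0.0856 j [ 1.07  0.26  1.54 -0.    1.35 -0.2 ]
turn units [-0.015 -0.002  1.173] | shift units before turn [-15.025  -7.009   2.026] | after turn [-15.77   -5.119   2.019]
```

```bash
python3 -m handwheel '[[0,0,0,0,0,0.6],[0,0,0,0,0,0.57],[-0.8,-0.25,0,0,0,0],[-0.8,-0.25,0,0,0,0],[-0.8,-0.25,0,0,0,0],[-0.8,-0.25,0,0,0,0],[-0.8,-0.25,0,0,0,0],[-0.8,-0.25,0,0,0,0]]' 1 100
python3 -m handwheel '[[-0.8,-0.25,0,0,0,0],[-0.8,-0.25,0,0,0,0],[-0.8,-0.25,0,0,0,0],[-0.8,-0.25,0,0,0,0],[-0.8,-0.25,0,0,0,0],[-0.8,-0.25,0,0,0,0],[-0.8,-0.25,0,0,0,0]]'
python3 go.py .5303 .192 .17 155.9
```

```text
t: 0.77
eef_pos: [0.2749, 0.4249, 0.2309]
tool_rot: [-3.141, -0.0, 2.722]
contact_force: [-0.6, 0.4, 0.9]
gripper_width: 0.0855
t: 1.35
eef_pos: [0.407, 0.3084, 0.2309]
tool_rot: [-3.141, -0.001, 2.721]
contact_force: [0.3, 0.6, 0.1]
gripper_width: 0.0854
t 1.35 pos [0.407  0.3084 0.2309] yaw [-1.7997e+02 -3.0000e-02  1.5591e+02] F [0.32 0.64 0.06] w 0.0854 j [ 0.43  0.19  1.63  0.    1.33 -0.72]
turn units [-0.006 -0.005  0.002] | shift units before turn [-5.338 -1.863  2.029] | after turn [-5.338 -1.863  2.031]
```

```bash
python3 -m handwheel '[[-0.8,-0.28,0.2,0,0,0],[-0.8,-0.28,0.2,0,0,0],[-0.8,-0.28,0.2,0,0,0],[-0.8,-0.28,0.2,0,0,0],[-0.8,-0.28,0.2,0,0,0],[-0.8,-0.28,0.3,0,0,0],[-0.5,-0.18,0.3,0,0,0],[0,0,0,0,0,0]]'
python3 go.py .5303 .192 .0735 155.9
python3 - <<'E'
from h import *
from bench import imaging
f=imaging.grab_frame("scene");np.savez("s1.npz",**{k:np.array(v) for k,v in f.items()})
cv2.imwrite("pics/s1.png",cv2.resize(f["color"][150:330,230:430],None,fx=3,fy=3,interpolation=2)[:,:,::-1])
E
```

```text
t: 2.02
eef_pos: [0.5298, 0.1912, 0.1807]
tool_rot: [-3.139, -0.002, 2.718]
contact_force: [-0.6, -0.4, -0.1]
gripper_width: 0.0853
t 2.02 pos [0.5298 0.1912 0.1807] yaw [-1.7986e+02 -1.2000e-01  1.5575e+02] F [-0.56 -0.41 -0.11] w 0.0853 j [ 0.15  0.32  1.58 -0.    1.25 -1.  ]
turn units [-0.023 -0.021 -0.025] | shift units before turn [-0.013  0.042  3.574] | after turn [-0.005  0.033  3.574]
```

View pics/s1.png

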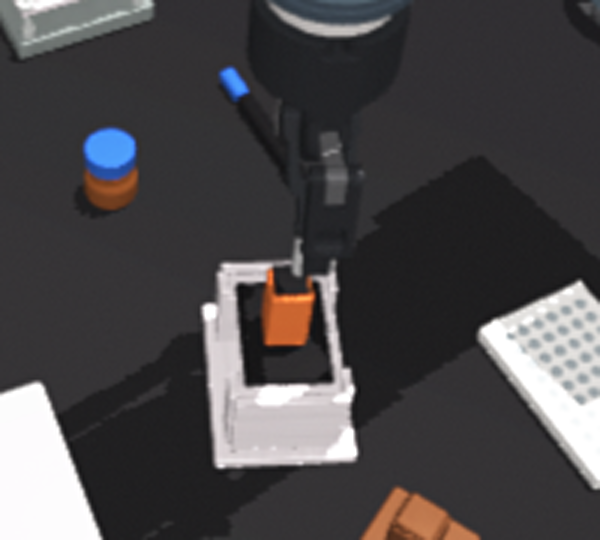

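Run:
```python
from h import *
f=load("s1.npz")
d=np.array([.408,.913,0]);n=np.array([.913,-.408,0])
P=np.array([[.5298,.1912,.19]])
for s in(-.0425,-.057,.0425,.057):
    for k in (-.011,.011): print(s,k,((proj(f,P+s*d+k*n)-[230,150])*3).round())
w=cloud(f);m=(w[...,2]>.17)&(w[...,2]<.26)&(np.hypot(w[...,0]-.53,w[...,1]-.19)<.09)
q=w[m]; loc=q-[.5298,.1912,0]
for lo,hi in((.17,.2),(.2,.23),(.23,.26)):
    k=(q[:,2]>lo)&(q[:,2]<=hi);
    if k.sum(): print(lo,k.sum(),"along",np.percentile(loc[k]@d,[2,50,98]).round(4),"across",np.percentile(loc[k]@n,[2,50,98]).round(4),q[k,2].min().round(4))
```

```text
-0.0425 -0.011 [[313. 149.]]
-0.0425 0.011 [[275. 150.]]
-0.057 -0.011 [[310. 130.]]
-0.057 0.011 [[272. 131.]]
0.0425 -0.011 [[331. 268.]]
0.0425 0.011 [[291. 270.]]
0.057 -0.011 [[335. 291.]]
0.057 0.011 [[294. 292.]]
0.17 15 along [-0.0439  0.0479  0.0494] across [-0.0105  0.0074  0.0107] 0.1939
0.2 100 along [-0.0477  0.05    0.0569] across [-0.0066  0.0077  0.0116] 0.2008
0.23 233 along [0.0387 0.0691 0.0744] across [-0.0111  0.0048  0.0146] 0.2312
```

```bash
python3 -m handwheel '[[-0.04,0,0.6,0,0,0],[0,0.03,0.6,0,0,0],[0,0,0.6,0,0,0],[0,0,0.6,0,0,0],[0,0,0.6,0,0,0],[0,0,0.4,0,0,0],[0,0,0.14,0,0,0],[0,0,0,0,0,0]]'
python3 go.py .531 .192 .0735 155.9
```

```text
t: 2.73
eef_pos: [0.5287, 0.1948, 0.0763]
tool_rot: [-3.14, -0.002, 2.722]
contact_force: [0.4, -0.1, -0.3]
gripper_width: 0.0851
t 2.73 pos [0.5287 0.1948 0.0763] yaw [-1.7993e+02 -1.4000e-01  1.5598e+02] F [ 0.36 -0.13 -0.28] w 0.0851 j [ 0.15  0.43  1.7   0.    1.02 -1.  ]
turn units [-0.011 -0.023  0.013] | shift units before turn [-0.106 -0.054  0.092] | after turn [-0.106 -0.054  0.092]
```

```bash
python3 -m handwheel '[[0,0,0,0,0,0],[0,0,0,0,0,0]]'
python3 go.py .531 .192 .0735 155.9;python3 -m handwheel '[[0,0,0,0,0,0]]'
```

```text
t: 2.9
eef_pos: [0.5308, 0.1945, 0.0783]
tool_rot: [3.14, 0.002, 2.722]
contact_force: [-1.8, -0.0, -0.0]
gripper_width: 0.0853
t 2.9 pos [0.5308 0.1945 0.0783] yaw [1.7993e+02 9.0000e-02 1.5595e+02] F [-1.79 -0.01 -0.03] w 0.0853 j [ 0.15  0.43  1.69  0.    1.02 -1.  ]
turn units [0.011 0.015 0.008] | shift units before turn [-0.039 -0.075  0.16 ] | after turn [-0.04  -0.075  0.16 ]
t: 2.98
eef_pos: [0.5309, 0.1943, 0.0783]
tool_rot: [3.14, 0.002, 2.722]
contact_force: [-0.2, 0.5, -0.4]
gripper_width: 0.0853
```

```bash
python3 -m handwheel '[[0,-0.05,0.1,0,0,0],[0,0,0.07,0,0,0],[0,0,0,0,0,0],[0,0,0,0,0,0]]'
python3 -m handwheel '[[0,0,0,0,0,0],[0,0,0,0,0,0],[0,0,0,0,0,0],[0,0,0,0,0,0],[0,0,0,0,0,0],[0,0,0,0,0,0],[0,0,0,0,0,0],[0,0,0,0,0,0]]' 0 110
python3 go.py .531 .192 .0735 155.9
```

```text
t: 3.32
eef_pos: [0.5295, 0.1925, 0.0719]
tool_rot: [-3.141, -0.0, 2.721]
contact_force: [0.6, -0.1, 1.7]
gripper_width: 0.0856
t: 3.98
eef_pos: [0.5299, 0.1927, 0.0723]
tool_rot: [3.141, 0.001, 2.721]
contact_force: [0.2, 0.6, 2.7]
gripper_width: 0.0249
t 3.98 pos [0.5299 0.1927 0.0723] yaw [1.7998e+02 3.0000e-02 1.5591e+02] F [0.21 0.64 2.71] w 0.0249 j [ 0.15  0.44  1.7   0.    1.   -1.  ]
turn units [0.004 0.005 0.002] | shift units before turn [-0.042 -0.006 -0.041] | after turn [-0.042 -0.006 -0.041]
```

```bash
python3 -m handwheel '[[0,0,-0.3,0,0,0],[0,0,-0.6,0,0,0],[0,0,-0.8,0,0,0],[0,0,-0.8,0,0,0],[0,0,-0.8,0,0,0],[0,0,-0.6,0,0,0],[0,0,-0.3,0,0,0],[0,0,0,0,0,0]]'
python3 -m handwheel '[[0,0,0,0,0,0],[0,0,0,0,0,0]]'
python3 go.py .531 .192 .2 155.9
python3 - <<'E'
from h import *
from bench import imaging,sensors
for n in ("scene","top"):
    f=imaging.grab_frame(n);np.savez(n[0]+"2.npz",**{k:np.array(v) for k,v in f.items()})
    if n=="scene":cv2.imwrite("pics/s2.png",cv2.resize(f["color"][130:310,230:430],None,fx=3,fy=3,interpolation=2)[:,:,::-1])
p=sensors.sense()["eef_pos"];print(p)
d=np.array([.408,.913,0]);nn=np.array([.913,-.408,0])
for g in("s2.npz","t2.npz"):
    f=load(g);w=cloud(f);h=cv2.cvtColor(f["color"],cv2.COLOR_RGB2HSV)
    near=np.hypot(w[...,0]-p[0],w[...,1]-p[1])<.07
    m=near&(h[...,0]<14)&(h[...,1]>150)&(h[...,2]>60)&(w[...,2]>.1);q=w[m];l=q-p
    print(g,"orange",m.sum(),"along",np.percentile(l@d,[2,98]).round(4) if m.any() else 0,"across",np.percentile(l@nn,[2,98]).round(4) if m.any() else 0,"dz",np.percentile(l[:,2],[2,98]).round(4) if m.any() else 0)
    for lo,hi in((-.07,-.05),(-.05,-.03),(-.03,-.012),(-.012,.0),(0,.02)):
        k=near&(w[...,2]-p[2]>lo)&(w[...,2]-p[2]<hi);l=w[k]-p
        if k.sum()>5: print(lo,k.sum(),"along",np.percentile(l@d,[2,98]).round(4),"across",np.percentile(l@nn,[2,98]).round(4))
E
```

```text
t: 4.65
eef_pos: [0.5306, 0.1928, 0.2002]
tool_rot: [3.14, 0.003, 2.721]
contact_force: [0.5, -0.3, -3.2]
gripper_width: 0.0248
t: 4.82
eef_pos: [0.5286, 0.1924, 0.1963]
tool_rot: [-3.14, -0.003, 2.721]
contact_force: [-0.2, 0.3, -3.3]
gripper_width: 0.0249
t 4.82 pos [0.5286 0.1924 0.1963] yaw [-1.7990e+02 -1.5000e-01  1.5591e+02] F [-0.19  0.32 -3.33] w 0.0249 j [ 0.15  0.31  1.55 -0.    1.28 -1.  ]
turn units [-0.017 -0.025  0.003] | shift units before turn [-0.08   0.02  -0.123] | after turn [-0.08   0.02  -0.123]
[0.52865067 0.19243684 0.19624953]
s2.npz orange 115 along [-0.032   0.0138] across [0.0114 0.0156] dz [-0.006  0.048]
-0.05 60 along [0.0138 0.019 ] across [-0.0104  0.0147]
-0.012 728 along [-0.0338  0.038 ] across [-0.0244  0.0294]
0 111 along [-0.0076  0.0263] across [-0.0099  0.015 ]
t2.npz orange 0 along 0 across 0 dz 0
-0.012 35 along [-0.0392 -0.004 ] across [-0.0275  0.0278]
```

View pics/s2.png

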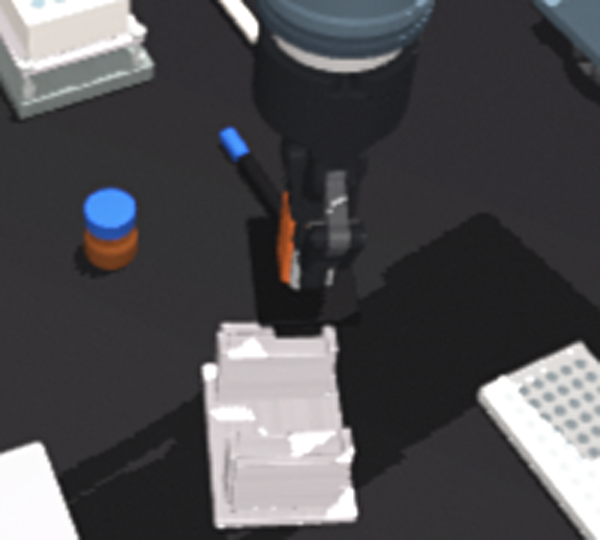

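```bash
python3 go.py .4773 -.1898 .19 177.5
```

```text
t 4.92 pos [0.5287 0.1924 0.1962] yaw [-1.7990e+02 -1.6000e-01  1.5591e+02] F [-0.17 -0.33 -2.8 ] w 0.0248 j [ 0.15  0.31  1.55 -0.    1.28 -1.  ]
turn units [-0.012 -0.03  -3.597] | shift units before turn [ -3.638 -12.33    0.221] | after turn [  1.154 -12.804   0.208]
```

```bash
python3 -m handwheel '[[0,0,0,0,0,-0.7],[0,0,0,0,0,-0.9],[0,0,0,0,0,-0.9],[0,0,0,0,0,-0.8],[0,0,0,0,0,-0.3],[0.08,-0.4,0,0,0,0],[0.08,-0.7,0,0,0,0],[0.08,-0.8,0,0,0,0]]'
python3 -m handwheel '[[0.08,-0.8,0,0,0,0],[0.08,-0.8,0,0,0,0],[0.08,-0.8,0,0,0,0],[0.08,-0.8,0,0,0,0],[0.08,-0.8,0,0,0,0],[0.08,-0.8,0,0,0,0],[0.08,-0.8,0,0,0,0],[0.08,-0.8,0,0,0,0]]'
python3 -m handwheel '[[0.08,-0.8,0,0,0,0],[0.08,-0.8,0,0,0,0],[0.08,-0.8,0,0,0,0],[0.04,-0.8,0,0,0,0],[0.04,-0.6,0,0,0,0],[0,-0.4,0.2,0,0,0],[0,0,0,0,0,0],[0,0,0,0,0,0]]'
python3 go.py .4773 -.1898 .165 177.5
```

```text
t: 5.58
eef_pos: [0.5191, 0.1356, 0.1969]
tool_rot: [-3.141, -0.002, 3.099]
contact_force: [0.2, -0.2, -3.1]
gripper_width: 0.0246
t: 6.25
eef_pos: [0.4913, -0.0565, 0.1972]
tool_rot: [3.141, -0.002, 3.097]
contact_force: [-0.2, 0.3, -3.5]
gripper_width: 0.0249
t: 6.92
eef_pos: [0.4765, -0.1804, 0.1908]
tool_rot: [3.14, -0.002, 3.096]
contact_force: [0.0, -0.5, -3.3]
gripper_width: 0.025
t 6.92 pos [ 0.4765 -0.1804  0.1908] yaw [ 1.799e+02 -1.200e-01  1.774e+02] F [ 0.01 -0.5  -3.26] w 0.025 j [-0.58  0.22  1.69  0.    1.23 -2.11]
turn units [ 0.016 -0.021 -0.017] | shift units before turn [-0.041 -0.313  0.86 ] | after turn [-0.039 -0.311  0.86 ]
```

```bash
python3 -m handwheel '[[-0.02,-0.15,0.1,0,0,0],[0,-0.15,0.2,0,0,0],[0,0,0.2,0,0,0],[0,0,0,0,0,0],[0,0,0,0,0,0],[0,0,0,0,0,0]]'
python3 - <<'E'
from h import *
from bench import imaging,sensors
f=imaging.grab_frame("scene");np.savez("s3.npz",**{k:np.array(v) for k,v in f.items()})
g=imaging.grab_frame("top");np.savez("t3.npz",**{k:np.array(v) for k,v in g.items()})
a=cv2.resize(f["color"][60:190,190:300],None,fx=3.6,fy=3.6,interpolation=2)
b=cv2.resize(g["color"][190:320,320:430],None,fx=3.6,fy=3.6,interpolation=2)
cv2.imwrite("pics/s3.png",np.hstack([a,b])[:,:,::-1])
p=sensors.sense()["eef_pos"];print(p)
d=np.array([.0436,.999,0]);n=np.array([.999,-.0436,0])
for f in(f,g):
    w=cloud(f);near=np.hypot(w[...,0]-p[0],w[...,1]-p[1])<.06
    for lo,hi in((-.06,-.045),(-.045,-.03),(-.03,-.015),(-.015,.0),(0,.03)):
        k=near&(w[...,2]-p[2]>lo)&(w[...,2]-p[2]<hi);l=w[k]-p
        if k.sum()>5: print(lo,k.sum(),"along",np.percentile(l@d,[2,98]).round(4),"across",np.percentile(l@n,[2,98]).round(4))
E
```

```text
t: 7.42
eef_pos: [0.4777, -0.1891, 0.1769]
tool_rot: [3.141, -0.0, 3.099]
contact_force: [0.6, 0.4, -2.4]
gripper_width: 0.0248
[ 0.47786411 -0.18932076  0.17724282]
-0.06 39 along [-0.001   0.0186] across [-0.0108  0.0187]
-0.045 88 along [-0.0036  0.0194] across [-0.0101  0.0203]
-0.015 377 along [-0.0345  0.0392] across [-0.0245  0.0301]
0 161 along [-0.0101  0.0274] across [-0.0062  0.0156]
-0.015 50 along [-0.0088  0.0356] across [-0.0289  0.0254]
0 6 along [-0.0083  0.018 ] across [-0.0283 -0.0172]
```

View pics/s3.png

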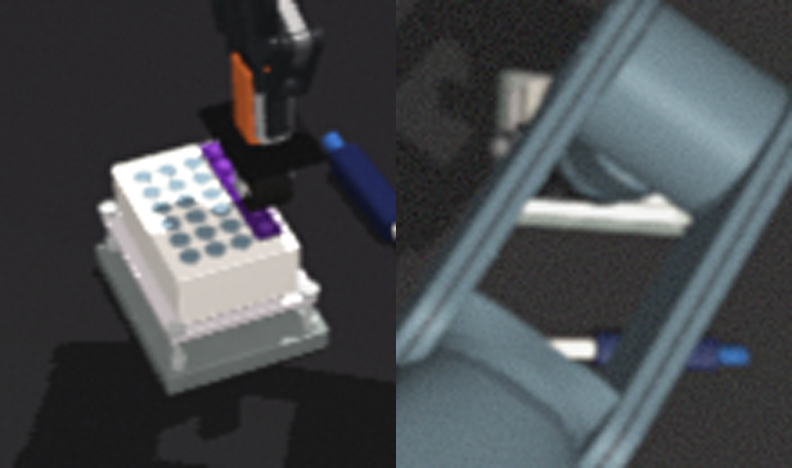

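```bash
python3 -m handwheel '[[0,0,0.2,0,0,0],[0,0,0.2,0,0,0],[0,0,0.15,0,0,0],[0,0,0,0,0,0],[0,0,0,0,0,0]]'
python3 -m handwheel '[[0,0,0.05,0,0,0],[0,0,0.05,0,0,0],[0,0,0,0,0,0],[0,0,0,0,0,0]]'
```

```text
t: 7.93
eef_pos: [0.4773, -0.1893, 0.1599]
tool_rot: [3.141, -0.001, 3.098]
contact_force: [-0.7, 0.2, -4.1]
gripper_width: 0.0246
t: 8.27
eef_pos: [0.4777, -0.1895, 0.1575]
tool_rot: [-3.142, 0.0, 3.098]
contact_force: [-0.5, 0.2, -3.2]
gripper_width: 0.0249
```

```bash
for i in 1 2 3; do :; done; python3 -m handwheel '[[0,0,0.05,0,0,0],[0,0,0,0,0,0],[0,0,0,0,0,0]]'
python3 -m handwheel '[[0,0,0.05,0,0,0],[0,0,0,0,0,0],[0,0,0,0,0,0]]'
```

```text
t: 8.52
eef_pos: [0.4778, -0.1896, 0.1562]
tool_rot: [-3.141, 0.0, 3.098]
contact_force: [0.3, -0.0, -2.4]
gripper_width: 0.0248
t: 8.77
eef_pos: [0.4779, -0.1897, 0.1551]
tool_rot: [-3.141, 0.001, 3.098]
contact_force: [-0.7, 0.7, 3.6]
gripper_width: 0.0247
```

```bash
python3 -m handwheel '[[0,0,0.05,0,0,0],[0,0,0,0,0,0],[0,0,0,0,0,0]]'
python3 -m handwheel '[[0,0,0.05,0,0,0],[0,0,0,0,0,0],[0,0,0,0,0,0]]'
python3 -m handwheel '[[0,0,0,0,0,0]]'
```

```text
t: 9.02
eef_pos: [0.4779, -0.1897, 0.1536]
tool_rot: [-3.141, 0.001, 3.098]
contact_force: [-1.1, 0.4, 6.6]
gripper_width: 0.0247
t: 9.27
eef_pos: [0.4779, -0.1898, 0.1522]
tool_rot: [-3.141, 0.001, 3.098]
contact_force: [-1.9, -0.1, 7.9]
gripper_width: 0.0247
t: 9.35
eef_pos: [0.4779, -0.1898, 0.1523]
tool_rot: [-3.141, 0.001, 3.098]
contact_force: [-1.9, 0.9, 6.6]
gripper_width: 0.0248
```

```bash
python3 -m handwheel '[[0,0,0.05,0,0,0],[0,0,0,0,0,0],[0,0,0,0,0,0]]'
python3 -m handwheel '[[0,0,0.05,0,0,0],[0,0,0,0,0,0],[0,0,0,0,0,0]]'
python3 -m handwheel '[[0,0,0.05,0,0,0],[0,0,0,0,0,0],[0,0,0,0,0,0]]'
```

```text
t: 9.6
eef_pos: [0.4779, -0.1898, 0.1508]
tool_rot: [-3.141, 0.001, 3.098]
contact_force: [-2.6, -0.3, 7.9]
gripper_width: 0.0247
t: 9.85
eef_pos: [0.4779, -0.1897, 0.1495]
tool_rot: [-3.141, 0.001, 3.098]
contact_force: [-3.0, 0.8, 9.9]
gripper_width: 0.0249
t: 10.1
eef_pos: [0.478, -0.1895, 0.1483]
tool_rot: [-3.141, 0.001, 3.098]
contact_force: [-3.1, 1.0, 11.3]
gripper_width: 0.0247
```

```bash
python3 -m handwheel '[[0,0,0,0,0,0],[0,0,0,0,0,0],[0,0,0,0,0,0]]'
python3 - <<'E'
from h import *
from bench import imaging,sensors
F=[];T=[]
for i in range(3):
    f=imaging.grab_frame("scene");s=sensors.sense();F.append(s["contact_force"]);T.append(s["wrist_torque"])
print(np.mean(F,0),np.std(F,0),np.mean(T,0),s["eef_pos"])
np.savez("s4.npz",**{k:np.array(v) for k,v in f.items()})
cv2.imwrite("pics/s4.png",cv2.resize(f["color"][80:170,200:300],None,fx=6,fy=6,interpolation=2)[:,:,::-1])
p=s["eef_pos"]
d=np.array([.0436,.999,0]);n=np.array([.999,-.0436,0])
w=cloud(f);near=np.hypot(w[...,0]-p[0],w[...,1]-p[1])<.06
for lo,hi in((-.045,-.03),(-.03,-.015),(-.015,.0),(0,.03)):
        k=near&(w[...,2]-p[2]>lo)&(w[...,2]-p[2]<hi);l=w[k]-p
        if k.sum()>5: print(lo,k.sum(),"along",np.percentile(l@d,[2,98]).round(4),"across",np.percentile(l@n,[2,98]).round(4))
k=near&(w[...,2]-p[2]>-.012)&(w[...,2]-p[2]<0.0);l=w[k]-p
A=np.c_[l@d,l@n,np.ones(len(l))];print(np.linalg.lstsq(A,l[:,2],rcond=None)[0])
E
```

```text
t: 10.35
eef_pos: [0.4779, -0.1895, 0.1483]
tool_rot: [-3.141, 0.001, 3.098]
contact_force: [-2.6, 2.6, 12.1]
gripper_width: 0.025
[-2.95383859  1.76434463 11.02535098] [0.41641541 0.58870864 0.38623611] [ 0.38841569  0.65710194 -0.01562585] [ 0.47794324 -0.18951582  0.14832242]
-0.045 64 along [-0.0001  0.0197] across [-0.01    0.0202]
-0.03 10 along [0.0142 0.021 ] across [-0.0081  0.0104]
-0.015 363 along [-0.0337  0.0384] across [-0.024   0.0302]
0 150 along [-0.0067  0.0266] across [-0.0057  0.0161]
[-0.01117646 -0.00140943 -0.0044638 ]
```

View pics/s4.png

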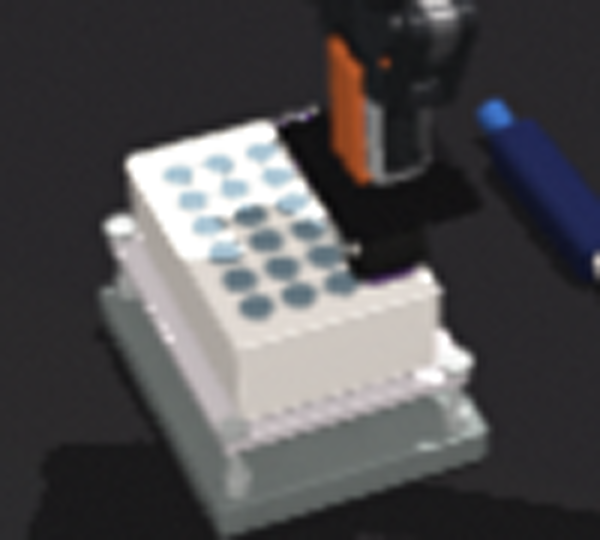

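```bash
python3 -m handwheel '[[0,-0.1,0,0,0,0],[0,-0.1,0,0,0,0],[0,-0.1,0,0,0,0]]'
python3 -m handwheel '[[0,-0.1,0,0,0,0],[0,-0.1,0,0,0,0],[0,-0.1,0,0,0,0]]'
```

```text
t: 10.75
eef_pos: [0.4776, -0.198, 0.1483]
tool_rot: [3.141, 0.001, 3.099]
contact_force: [-3.6, 2.5, 11.5]
gripper_width: 0.025
t: 11.0
eef_pos: [0.4771, -0.2075, 0.1481]
tool_rot: [-3.141, 0.001, 3.098]
contact_force: [-2.8, 5.0, 10.4]
gripper_width: 0.0245
```

```bash
python3 -m handwheel '[[0,-0.1,0,0,0,0],[0,-0.1,0,0,0,0]]'
python3 -m handwheel '[[0,-0.1,0,0,0,0],[0,-0.1,0,0,0,0]]'
python3 -m handwheel '[[0,-0.1,0,0,0,0],[0,-0.1,0,0,0,0]]'
python3 -m handwheel '[[0,-0.1,0,0,0,0],[0,-0.1,0,0,0,0]]' | grep -v rot
```

```text
t: 11.17
eef_pos: [0.4767, -0.212, 0.1478]
tool_rot: [3.139, 0.0, 3.098]
contact_force: [-1.4, 5.9, 10.1]
gripper_width: 0.0248
t: 11.33
eef_pos: [0.4767, -0.2196, 0.1481]
tool_rot: [-3.141, 0.001, 3.099]
contact_force: [-2.5, 0.8, 10.2]
gripper_width: 0.0246
t: 11.5
eef_pos: [0.4763, -0.2256, 0.1482]
tool_rot: [-3.141, 0.001, 3.098]
contact_force: [-2.0, 3.5, 9.6]
gripper_width: 0.0246
t: 11.67
eef_pos: [0.476, -0.2299, 0.1478]
contact_force: [-1.1, 6.4, 11.2]
gripper_width: 0.0247
```

```bash
for x in 1; do :; done
python3 -m handwheel '[[0,-0.1,0,0,0,0],[0,-0.1,0,0,0,0],[0,-0.1,0,0,0,0]]'| grep -v rot
python3 -m handwheel '[[0,-0.1,0,0,0,0],[0,-0.1,0,0,0,0],[0,-0.1,0,0,0,0]]'| grep -v rot
python3 -m handwheel '[[0,-0.1,0,0,0,0],[0,-0.1,0,0,0,0],[0,-0.1,0,0,0,0]]' | grep -v rot
python3 -m handwheel '[[0,-0.1,0,0,0,0],[0,-0.1,0,0,0,0],[0,-0.1,0,0,0,0]]' | grep -v rot
```

```text
t: 11.92
eef_pos: [0.4757, -0.2409, 0.1482]
contact_force: [-2.1, 0.5, 10.3]
gripper_width: 0.0248
t: 12.17
eef_pos: [0.4753, -0.2478, 0.1478]
contact_force: [-0.3, 6.2, 10.6]
gripper_width: 0.0251
t: 12.42
eef_pos: [0.475, -0.2589, 0.1483]
contact_force: [-2.0, 0.7, 9.3]
gripper_width: 0.0246
t: 12.67
eef_pos: [0.4746, -0.2656, 0.1477]
contact_force: [-1.0, 7.5, 10.0]
gripper_width: 0.0247
```

```bash
python3 -m handwheel '[[0,-0.1,0,0,0,0],[0,-0.1,0,0,0,0],[0,-0.1,0,0,0,0]]'| grep -v rot
python3 -m handwheel '[[0,-0.1,0,0,0,0],[0,-0.1,0,0,0,0],[0,-0.08,0,0,0,0]]'| grep -v rot
python3 -m handwheel '[[0,0,0,0,0,0],[0,0,0,0,0,0]]'| grep -v rot
```

```text
t: 12.92
eef_pos: [0.4743, -0.2769, 0.1483]
contact_force: [-2.0, 1.3, 8.8]
gripper_width: 0.0247
t: 13.17
eef_pos: [0.4739, -0.2856, 0.1483]
contact_force: [-2.3, 1.3, 9.0]
gripper_width: 0.0246
t: 13.33
eef_pos: [0.4739, -0.2859, 0.1483]
contact_force: [-3.1, -1.0, 9.3]
gripper_width: 0.0251
```

```bash
python3 -m handwheel '[[0,0,0.03,0,0,0],[0,0,0.03,0,0,0],[0,0,0,0,0,0],[0,0,0,0,0,0]]'| grep -v rot
python3 -m handwheel '[[0,0,0,0,0,0]]'| grep -v rot
```

```text
t: 13.67
eef_pos: [0.474, -0.286, 0.1469]
contact_force: [-3.2, -0.5, 11.1]
gripper_width: 0.0246
t: 13.75
eef_pos: [0.474, -0.286, 0.147]
contact_force: [-3.2, -0.3, 11.6]
gripper_width: 0.0249
```

```bash
python3 -m handwheel '[[0,0.1,-0.001,0,0,0],[0,0.1,-0.001,0,0,0],[0,0.1,-0.001,0,0,0],[0,0.1,-0.001,0,0,0]]'| grep -v rot
python3 -m handwheel '[[0,0.1,-0.001,0,0,0],[0,0.1,-0.001,0,0,0],[0,0.1,-0.001,0,0,0],[0,0.1,-0.001,0,0,0]]'| grep -v rot
python3 -m handwheel '[[0,0.1,-0.001,0,0,0],[0,0.1,-0.001,0,0,0],[0,0.1,-0.001,0,0,0],[0,0.1,-0.001,0,0,0]]'| grep -v rot
```

```text
t: 14.08
eef_pos: [0.4745, -0.274, 0.1471]
contact_force: [-4.2, 0.5, 12.7]
gripper_width: 0.0248
t: 14.42
eef_pos: [0.475, -0.262, 0.1472]
contact_force: [-3.0, -0.9, 12.0]
gripper_width: 0.0254
t: 14.75
eef_pos: [0.4756, -0.25, 0.1474]
contact_force: [-2.9, -0.6, 11.8]
gripper_width: 0.0252
```

```bash
python3 -m handwheel '[[0,0.1,-0.001,0,0,0],[0,0.1,-0.001,0,0,0],[0,0.1,-0.001,0,0,0],[0,0.1,-0.001,0,0,0],[0,0.1,-0.001,0,0,0]]'| grep -v rot
python3 -m handwheel '[[0,0.1,-0.001,0,0,0],[0,0.1,-0.001,0,0,0],[0,0.1,-0.001,0,0,0],[0,0.1,-0.001,0,0,0],[0,0.1,-0.001,0,0,0]]'| grep -v rot
python3 -m handwheel '[[0,0.1,-0.001,0,0,0],[0,0.1,-0.001,0,0,0],[0,0.1,-0.001,0,0,0],[0,0.1,-0.001,0,0,0],[0,0.1,-0.001,0,0,0]]'| grep -v rot
python3 -m handwheel '[[0,0.1,-0.001,0,0,0],[0,0.1,-0.001,0,0,0],[0,0.1,-0.001,0,0,0],[0,0.1,-0.001,0,0,0],[0,0.1,-0.001,0,0,0],[0,0,0,0,0,0]]'| grep -v rot
```

```text
t: 15.17
eef_pos: [0.4762, -0.2348, 0.1474]
contact_force: [-3.4, -0.2, 10.5]
gripper_width: 0.0248
t: 15.58
eef_pos: [0.4769, -0.2197, 0.1474]
contact_force: [-3.7, 0.0, 10.5]
gripper_width: 0.0245
t: 16.0
eef_pos: [0.4776, -0.2047, 0.1475]
contact_force: [-3.0, -1.0, 10.8]
gripper_width: 0.0247
t: 16.5
eef_pos: [0.4783, -0.1891, 0.1475]
contact_force: [-2.2, 0.0, 9.5]
gripper_width: 0.0248
```

```bash
python3 -m handwheel '[[0,0,0.04,0,0,0],[0,0,0.04,0,0,0],[0,0,0,0,0,0],[0,0,0,0,0,0]]'| grep -v rot
python3 -m handwheel '[[0,0.1,0,0,0,0],[0,0,0,0,0,0]]'| grep -v rot
python3 -m handwheel '[[0,-0.1,0,0,0,0],[0,-0.1,-0.001,0,0,0],[0,-0.1,0,0,0,0],[0,-0.1,-0.001,0,0,0]]'| grep -v rot
```

```text
t: 16.83
eef_pos: [0.4783, -0.1894, 0.1455]
contact_force: [-3.6, 0.5, 13.8]
gripper_width: 0.025
t: 17.0
eef_pos: [0.4785, -0.1865, 0.1455]
contact_force: [-3.9, -0.1, 13.3]
gripper_width: 0.0248
t: 17.33
eef_pos: [0.4779, -0.1985, 0.1456]
contact_force: [-3.1, 1.9, 13.4]
gripper_width: 0.0245
```

```bash
python3 -m handwheel '[[0,-0.1,-0.001,0,0,0],[0,-0.1,-0.001,0,0,0],[0,-0.1,-0.001,0,0,0],[0,-0.1,-0.001,0,0,0]]'| grep -v rot
python3 -m handwheel '[[0,-0.1,-0.001,0,0,0],[0,-0.1,-0.001,0,0,0],[0,-0.1,-0.001,0,0,0],[0,-0.1,-0.001,0,0,0]]'| grep -v rot
python3 -m handwheel '[[0,-0.1,-0.001,0,0,0],[0,-0.1,-0.001,0,0,0],[0,-0.1,-0.001,0,0,0],[0,-0.1,-0.001,0,0,0]]'| grep -v rot
python3 -m handwheel '[[0,-0.1,-0.001,0,0,0],[0,-0.1,-0.001,0,0,0],[0,-0.1,-0.001,0,0,0],[0,-0.1,-0.001,0,0,0]]'| grep -v rot
```

```text
t: 17.67
eef_pos: [0.4774, -0.2106, 0.1458]
contact_force: [-3.5, 1.0, 14.0]
gripper_width: 0.0251
t: 18.0
eef_pos: [0.4769, -0.2227, 0.146]
contact_force: [-2.8, 1.0, 14.9]
gripper_width: 0.0248
t: 18.33
eef_pos: [0.4764, -0.2347, 0.1461]
contact_force: [-3.0, -0.3, 13.2]
gripper_width: 0.0249
t: 18.67
eef_pos: [0.4758, -0.2468, 0.1462]
contact_force: [-3.8, 1.2, 13.1]
gripper_width: 0.0249
```

```bash
python3 -m handwheel '[[0,-0.1,0,0,0,0],[0,-0.1,-0.001,0,0,0],[0,-0.1,0,0,0,0],[0,-0.1,-0.001,0,0,0]]'| grep -v rot
python3 -m handwheel '[[0,-0.1,0,0,0,0],[0,-0.1,-0.001,0,0,0],[0,-0.1,0,0,0,0],[0,-0.1,0,0,0,0]]'| grep -v rot
python3 -m handwheel '[[0,-0.1,0,0,0,0],[0,-0.1,0,0,0,0],[0,-0.1,0,0,0,0],[0,-0.1,0,0,0,0],[0,0,0,0,0,0]]'| grep -v rot
python3 -m handwheel '[[0,0,-0.2,0,0,0],[0,0,-0.4,0,0,0],[0,0,-0.6,0,0,0],[0,0,-0.6,0,0,0],[0,0,-0.2,0,0,0],[0,0,0,0,0,0],[0,0,0,0,0,0]]'| grep -v rot
```

```text
t: 19.0
eef_pos: [0.4754, -0.2588, 0.1463]
contact_force: [-2.4, 1.1, 12.9]
gripper_width: 0.0249
t: 19.33
eef_pos: [0.4748, -0.2709, 0.1463]
contact_force: [-2.5, 0.0, 13.2]
gripper_width: 0.0252
t: 19.75
eef_pos: [0.4744, -0.2835, 0.1464]
contact_force: [-2.6, -0.2, 11.4]
gripper_width: 0.0251
t: 20.33
eef_pos: [0.4734, -0.2815, 0.2035]
contact_force: [-1.1, 0.2, -3.3]
gripper_width: 0.0248
```

```bash
python3 -m handwheel '[[0,0.4,0,0,0,0],[0,0.8,0,0,0,0],[0,0.8,0,0,0,0],[0,0.8,0,0,0,0],[0,0.8,0,0,0,0],[0,0.8,0,0,0,0],[0,0.8,0,0,0,0],[0,0.8,0,0,0,0]]'| grep -v rot
python3 -m handwheel '[[0,0.8,0,0,0,0],[0,0.8,0,0,0,0],[0,0.8,0,0,0,0],[0,0.4,0,0,0,0],[0,0,0,0,0,0]]'
python3 - <<'E'
from h import *
from bench import imaging
f=imaging.grab_frame("scene");g=imaging.grab_frame("top")
np.savez("s5.npz",**{k:np.array(v) for k,v in f.items()});np.savez("t5.npz",**{k:np.array(v) for k,v in g.items()})
o=load("scene0.npz")
a=[cv2.resize(x["color"][90:160,210:280],None,fx=5.5,fy=5.5,interpolation=2) for x in(o,f)]
cv2.imwrite("pics/s5.png",np.hstack(a)[:,:,::-1])
d=np.array([.0436,.999,0]);n=np.array([.999,-.0436,0])
for A,B,c0 in((load("scene0.npz"),load("s5.npz"),[.4783,-.2337,0]),(load("top0.npz"),load("t5.npz"),[.4741,-.2339,0])):
  for f in(A,B):
    w=cloud(f);l=w-np.array(c0);h=cv2.cvtColor(f["color"],cv2.COLOR_RGB2HSV);pur=(h[...,0]>125)&(h[...,0]<165)&(h[...,1]>100)
    out=[]
    for y in(-.045,-.027,-.009,.009,.027,.045):
        k=(abs(l@d-y)<.009)&(abs(l@n)<.011)&(w[...,2]>.07)&pur;out.append((round(np.median(w[k][:,2])*1000,1),int(k.sum())))
    k=(abs(l@d)<.06)&(l@n>.02)&(l@n<.06)&(w[...,2]>.07)
    print(out,"block",np.nanmedian(w[k][:,2]).round(4))
E
```

```text
t: 21.0
eef_pos: [0.4803, -0.0997, 0.2029]
contact_force: [-0.2, -0.1, -3.5]
gripper_width: 0.0249
t: 21.42
eef_pos: [0.4839, -0.015, 0.2033]
tool_rot: [3.14, -0.002, 3.101]
contact_force: [-0.9, -0.6, -3.2]
gripper_width: 0.0248
[(np.float64(97.3), 28), (np.float64(96.4), 33), (np.float64(95.7), 35), (np.float64(96.4), 31), (np.float64(96.4), 36), (np.float64(96.5), 31)] block 0.0898
[(np.float64(93.1), 27), (np.float64(92.9), 32), (np.float64(92.6), 31), (np.float64(92.9), 32), (np.float64(92.3), 36), (np.float64(92.4), 29)] block 0.0898
[(np.float64(98.8), 29), (np.float64(98.5), 36), (np.float64(97.0), 39), (np.float64(96.9), 35), (np.float64(96.5), 35), (np.float64(98.4), 28)] block 0.0911
[(np.float64(93.0), 28), (np.float64(94.9), 37), (np.float64(94.2), 36), (np.float64(95.1), 33), (np.float64(94.4), 37), (np.float64(94.2), 26)] block 0.0914
```

View pics/s5.png

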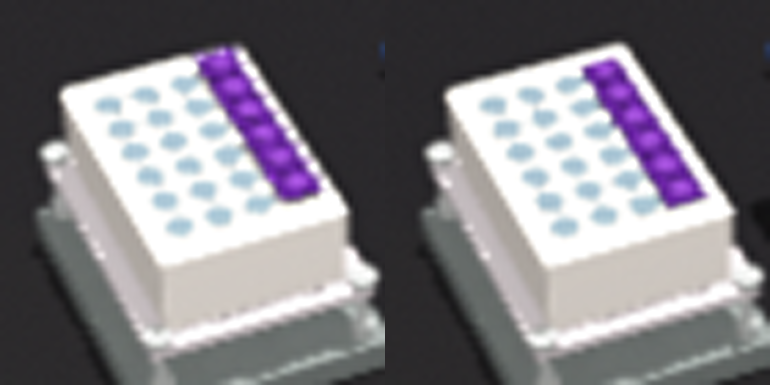

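All caps now sit about 4 mm lower, in one smooth line: scene heights 93.1 to 92.3 mm, against 96.5 before. I'm returning to the stand.

```bash
python3 go.py .5299 .1927 .2 155.9
```

```text
t 21.52 pos [ 0.4846 -0.0177  0.2037] yaw [-1.7998e+02 -7.0000e-02  1.7761e+02] F [ 0.69 -0.37 -3.41] w 0.0244 j [-0.27  0.16  1.73 -0.    1.25 -1.8 ]
turn units [-0.005 -0.012  3.619] | shift units before turn [-1.218  7.069  0.119] | after turn [1.485 7.018 0.123]
```

```bash
python3 -m handwheel '[[0,0,0,0,0,0.7],[0,0,0,0,0,0.9],[0,0,0,0,0,0.9],[0,0,0,0,0,0.8],[0,0,0,0,0,0.32],[0.17,0.8,0,0,0,0],[0.17,0.8,0,0,0,0],[0.17,0.8,0,0,0,0]]'| grep -v rot
python3 -m handwheel '[[0.17,0.8,0,0,0,0],[0.17,0.8,0,0,0,0],[0.17,0.8,0,0,0,0],[0.17,0.8,0,0,0,0],[0.17,0.8,0,0,0,0],[0.12,0.62,0.1,0,0,0],[0,0,0,0,0,0],[0,0,0,0,0,0]]'
python3 -m handwheel '[[0,0,0,0,0,0],[0,0,0,0,0,0],[0,0,0,0,0,0]]'
python3 go.py .5299 .1927 .0723 155.9
python3 - <<'E'
from h import *
from bench import imaging,sensors
f=imaging.grab_frame("scene");np.savez("s6.npz",**{k:np.array(v) for k,v in f.items()})
cv2.imwrite("pics/s6.png",cv2.resize(f["color"][130:310,230:430],None,fx=3,fy=3,interpolation=2)[:,:,::-1])
d=np.array([.408,.913,0]);nn=np.array([.913,-.408,0])
for g,p in(("s2.npz",np.array([.5287,.1924,.1963])),("s6.npz",sensors.sense()["eef_pos"])):
    f=load(g);w=cloud(f);near=np.hypot(w[...,0]-p[0],w[...,1]-p[1])<.07
    k=near&(w[...,2]-p[2]>-.012)&(w[...,2]-p[2]<-.001);l=w[k]-p
    print(g,p,k.sum(),"along",np.percentile(l@d,[2,98]).round(4),"across",np.percentile(l@nn,[2,98]).round(4))
    A=np.c_[l@d,l@nn,np.ones(len(l))];print(np.linalg.lstsq(A,l[:,2],rcond=None)[0].round(4))
    r=cv2.minAreaRect((np.c_[l@d,l@nn]*1000).astype(np.float32));print(r)
E
```

```text
t: 22.18
eef_pos: [0.5009, 0.0529, 0.204]
contact_force: [1.4, 0.0, -3.0]
gripper_width: 0.0248
t: 22.85
eef_pos: [0.531, 0.1918, 0.2005]
tool_rot: [-3.14, -0.001, 2.72]
contact_force: [-1.1, -0.1, -3.7]
gripper_width: 0.0247
t: 23.1
eef_pos: [0.5311, 0.191, 0.2015]
tool_rot: [-3.141, 0.0, 2.718]
contact_force: [-0.7, 0.1, -3.4]
gripper_width: 0.0248
t 23.1 pos [0.5311 0.191  0.2015] yaw [-1.7998e+02  1.0000e-02  1.5570e+02] F [-0.68  0.1  -3.39] w 0.0248 j [ 0.15  0.31  1.55 -0.    1.29 -1.  ]
turn units [-0.003  0.001 -0.033] | shift units before turn [0.06  0.038 4.305] | after turn [0.059 0.036 4.305]
s2.npz [0.5287 0.1924 0.1963] 728 along [-0.0338  0.038 ] across [-0.0245  0.0293]
[-0.0134 -0.0056 -0.0046]
((0.12851333618164062, 1.8411579132080078), (78.04451751708984, 55.924381256103516), 0.008446352556347847)
s6.npz [0.53105347 0.19116825 0.201527  ] 737 along [-0.0346  0.0376] across [-0.0244  0.0296]
[-0.0104 -0.0007 -0.0047]
((0.08236312866210938, 2.176177978515625), (77.6446304321289, 55.91864013671875), 0.4140217900276184)
```

View pics/s6.png

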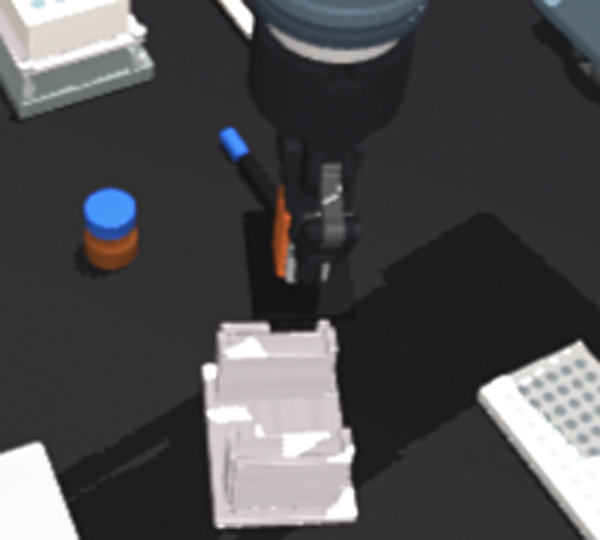

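```bash
python3 -m handwheel '[[0.06,0.03,0.5,0,0,-0.03],[0,0,0.7,0,0,0],[0,0,0.7,0,0,0],[0,0,0.7,0,0,0],[0,0,0.6,0,0,0],[0,0,0.3,0,0,0],[0,0,0.1,0,0,0],[0,0,0,0,0,0]]'| grep -v rot
python3 -m handwheel '[[0,0,0,0,0,0],[0,0,0,0,0,0],[0,0,0,0,0,0],[0,0,0,0,0,0]]'
python3 go.py .5299 .1922 .0723 155.9
```

```text
t: 23.82
eef_pos: [0.5296, 0.1935, 0.0931]
contact_force: [0.7, 0.1, -2.9]
gripper_width: 0.0244
t: 24.15
eef_pos: [0.5302, 0.1939, 0.0943]
tool_rot: [3.141, 0.001, 2.722]
contact_force: [0.4, -0.5, -3.4]
gripper_width: 0.0251
t 24.15 pos [0.5302 0.1939 0.0943] yaw [1.7995e+02 8.0000e-02 1.5598e+02] F [ 0.36 -0.54 -3.42] w 0.0251 j [ 0.15  0.41  1.68 -0.    1.05 -1.  ]
turn units [0.009 0.014 0.013] | shift units before turn [-0.012 -0.057  0.735] | after turn [-0.013 -0.057  0.735]
```

```bash
python3 -m handwheel '[[0,-0.05,0.2,0,0,0],[0,0,0.2,0,0,0],[0,0,0.1,0,0,0],[0,0,0.1,0,0,0],[0,0,0,0,0,0],[0,0,0,0,0,0],[0,0,0,0,0,0]]'
python3 -m handwheel '[[0,0,0.05,0,0,0],[0,0,0.03,0,0,0],[0,0,0,0,0,0],[0,0,0,0,0,0]]'
python3 go.py .5299 .1922 .0723 155.9
```

```text
t: 24.73
eef_pos: [0.5292, 0.1925, 0.0754]
tool_rot: [3.142, 0.0, 2.722]
contact_force: [-0.3, -0.2, -3.1]
gripper_width: 0.025
t: 25.07
eef_pos: [0.529, 0.1924, 0.073]
tool_rot: [-3.142, -0.0, 2.722]
contact_force: [0.0, -0.1, -1.9]
gripper_width: 0.0248
t 25.07 pos [0.529  0.1924 0.073 ] yaw [-180.     -0.    155.98] F [ 0.01 -0.08 -1.93] w 0.0248 j [ 0.15  0.43  1.7  -0.    1.   -1.  ]
turn units [-0.    -0.     0.013] | shift units before turn [-0.03   0.005  0.023] | after turn [-0.03   0.005  0.023]
```

```bash
python3 -m handwheel '[[0,0,0.02,0,0,0],[0,0,0.01,0,0,0],[0,0,0,0,0,0],[0,0,0,0,0,0]]'
python3 - <<'E'
from h import *
from bench import imaging
f=imaging.grab_frame("scene")
cv2.imwrite("pics/s7.png",cv2.resize(f["color"][200:310,270:380],None,fx=5,fy=5,interpolation=2)[:,:,::-1])
E
```

```text
t: 25.4
eef_pos: [0.5292, 0.1925, 0.0723]
tool_rot: [3.141, 0.0, 2.722]
contact_force: [-0.7, -0.2, -1.7]
gripper_width: 0.025
```

View pics/s7.png

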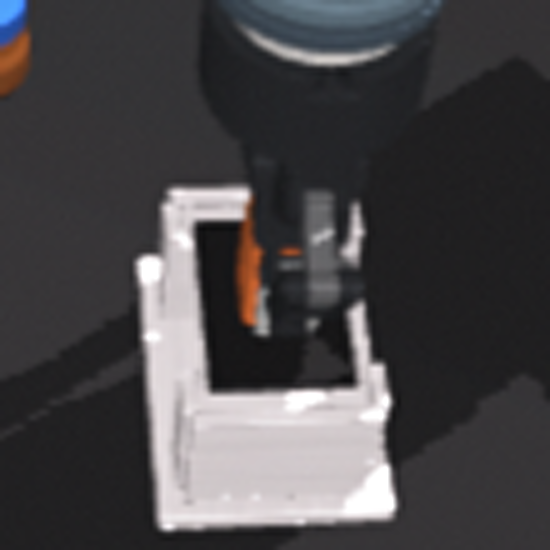

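The guard (crop (280,300)) sits inside the lips, as it did at the start. I'll lower it slightly more and release.

```bash
python3 -m handwheel '[[0,0,0.03,0,0,0],[0,0,0,0,0,0],[0,0,0,0,0,0]]'
python3 -m handwheel '[[0,0,0,0,0,0],[0,0,0,0,0,0],[0,0,0,0,0,0],[0,0,0,0,0,0],[0,0,0,0,0,0],[0,0,0,0,0,0],[0,0,0,0,0,0]]' 1
python3 -m handwheel '[[0,0,-0.2,0,0,0],[0,0,-0.4,0,0,0],[0,0,-0.6,0,0,0],[0,0,-0.8,0,0,0],[0,0,-0.8,0,0,0],[0,0,-0.8,0,0,0],[0,0,-0.8,0,0,0],[0,0,0,0,0,0]]'
python3 go.py .43 .29 .22 155.9
```

```text
t: 25.7
eef_pos: [0.5292, 0.1925, 0.0723]
tool_rot: [3.141, 0.001, 2.722]
contact_force: [-2.7, -0.5, 6.1]
gripper_width: 0.0248
t: 26.28
eef_pos: [0.5291, 0.1924, 0.0711]
tool_rot: [-3.142, -0.0, 2.722]
contact_force: [-0.3, 0.2, -0.2]
gripper_width: 0.0854
t: 26.95
eef_pos: [0.5318, 0.1929, 0.2091]
tool_rot: [3.136, 0.008, 2.722]
contact_force: [1.5, 0.5, 0.7]
gripper_width: 0.0856
t 26.95 pos [0.5318 0.1929 0.2091] yaw [179.7    0.47 155.98] F [1.47 0.48 0.74] w 0.0856 j [ 0.15  0.3   1.54  0.    1.3  -1.  ]
turn units [0.05  0.078 0.014] | shift units before turn [ 4.414  1.576 -0.39 ] | after turn [ 4.42   1.567 -0.362]
```

```bash
python3 -m handwheel '[[0.8,0.28,-0.3,0,0,0],[0.8,0.28,0,0,0,0],[0.8,0.28,0,0,0,0],[0.8,0.28,0,0,0,0],[0.8,0.28,0,0,0,0],[0.8,0.28,0,0,0,0],[0.6,0.2,0,0,0,0],[0,0,0,0,0,0]]'
python3 - <<'E'
from h import *
from bench import imaging
f=imaging.grab_frame("scene");g=imaging.grab_frame("top")
cv2.imwrite("pics/s8.png",f["color"][:,:,::-1]);cv2.imwrite("pics/t8.png",g["color"][:,:,::-1])
w=cloud(f);h=cv2.cvtColor(f["color"],cv2.COLOR_RGB2HSV).astype(int)
near=np.hypot(w[...,0]-.53,w[...,1]-.195)<.09
for nm,k in (("griptop",near&(w[...,2]>.115)&(w[...,2]<.14)),("guard",near&(h[...,2]<90)&(w[...,2]>.058)&(w[...,2]<.08))):
    q=w[k];print(nm,k.sum(),[np.round(x,1) for x in cv2.minAreaRect((q[:,:2]*1000).astype(np.float32))],np.median(q[:,2]))
    A=np.c_[q[:,:2]-[.53,.19],np.ones(len(q))];print(np.linalg.lstsq(A,q[:,2],rcond=None)[0])
E
```

```text
t: 27.62
eef_pos: [0.4011, 0.3118, 0.2122]
tool_rot: [3.141, -0.002, 2.725]
contact_force: [-0.0, -0.6, 0.3]
gripper_width: 0.0854
griptop 188 [array([531.8, 193.7]), array([25.7, 25.4]), np.float64(61.4)] 0.12269784120907751
[-0.1200631  -0.13499628  0.12269082]
guard 611 [array([532.3, 192.3]), array([74.2, 54.1]), np.float64(65.8)] 0.06760651322396072
[0.00023019 0.00077771 0.0676084 ]
```

View pics/s8.png

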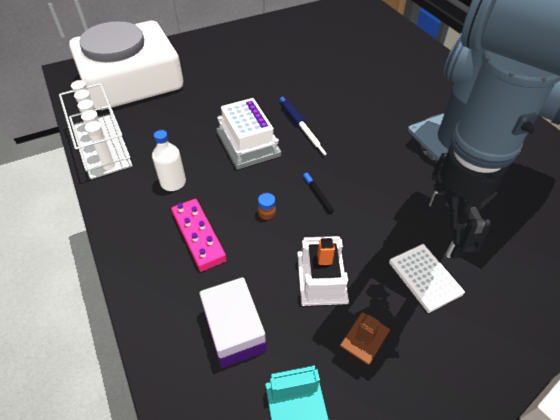

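The roller is back level in its stand at scene (325,255): guard at 67.6 mm and flat, as at the start. The bystanders haven't moved. I'll take one last averaged check of the cap heights before handing in.

Run:
```python
from h import *
from bench import imaging,sensors
d=np.array([.0436,.999,0]);n=np.array([.999,-.0436,0]);c0=np.array([.4783,-.2337,0]);O=[]
fs=[imaging.grab_frame("scene") for _ in range(12)]
for f in fs:
    w=cloud(f);l=w-c0;h=cv2.cvtColor(f["color"],cv2.COLOR_RGB2HSV);pur=(h[...,0]>125)&(h[...,0]<165)&(h[...,1]>100)
    O.append([np.median(w[(abs(l@d-y)<.008)&(abs(l@n)<.011)&(w[...,2]>.07)&pur][:,2]) for y in(-.045,-.027,-.009,.009,.027,.045)])
print((np.mean(O,0)*1000).round(2),(np.std(O,0)*1000).round(2),sensors.sense()["qvel"].round(3))
```

```text
[92.85 92.74 92.73 92.44 92.21 92.48] [0.23 0.29 0.37 0.25 0.19 0.25] [0.003 0.    0.    0.002 0.001 0.001]
```

Cap heights lie on one gentle line, 92.9 down to 92.2 mm, and none stands proud. Handing in.

```bash
python3 -c "
from bench import ctrl
print(ctrl.hand_in())"
```

```text
the job is handed in; nothing more can be done
None
```

All six caps are down, and the roller is back upright in its stand. I handed the job in after about 28 s on the robot's clock; no verdict was given.

- **Rolling:** I made three passes along the strip. The wheel force read about 12–15 N on the first two passes and 15–18 N on the last. I read the force only every few rows, so a brief peak between readings could have been missed, but no reading came near 22 N. Only the roller touched the block.
- **Side force:** about 3 N of sideways force along x showed up during pressing. I didn't find the cause.
- **Caps:** an average of 12 scene-camera images puts the cap tops on one smooth line, 92.9 to 92.2 mm. They were at about 96.5 mm before, so they dropped about 4 mm and none stands proud. In single scene images the two middle caps showed only 3.1–3.5 mm of drop. The top camera was noisier and uneven (1.9–5.8 mm).
- **Roller and bench:** the roller's guard is level at 67.6 mm, within about 1 mm of where it started. By eye, the last scene picture shows the other things where they were, and the gripper is open and clear of everything.
- **Camera disagreement:** the two cameras differed by about 4 mm in x. I aimed the roller relative to the strip in each camera separately, and the two then agreed.

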